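Take the lens off the studio camera

ROBOT

A 7-joint arm with a two-finger parallel gripper is mounted at the origin on the work surface. World frame = base frame: x ahead of the robot, y to its left, z up, the work surface at z = 0. Lengths are in m, angles in rad, forces in N, time in s.
With the tool pointing down it reaches from about 0.35 to 0.9 m from the base axis. Payload 8.1 kg.
Tool frame: the origin (TCP) lies between the finger pads, 19 mm behind the fingertips; this is the grasp point; z points along the fingers, y is the line along which they close (so a half turn about z gives the same grasp; the last joint's range is limited). The gripper opens to 92 mm and grips with 3 to 60 N. Pads are 19 mm wide; open, the fingers measure 130 mm over their backs; the gripper's body (75 mm by 190 mm) begins 47 mm behind the grasp point.
Start: joints at [-1.25, 0.434, 0.025, 1.573, -0.012, 1.134, -0.075], TCP at [0.257, 0.57, 0.246] pointing down, gripper open.
Joint ranges: [-2.62, 2.62], [-0.44, 2.09], [-1.27, 1.32], [0.08, 2.57], [-1.32, 4.46], [0.12, 2], [-2.74, 2.74]. Speed limits (rad/s): [2.22, 2.22, 3.01, 3.01, 3.14, 3.14, 3.14].

INTERFACE

Orientations are given as a rotation vector (axis times angle).
In Python, from cell import observe, get_image, camera_params, sign_off, silhouettes gives the robot as it stands. The module is installed in compiled form; this text tells all that it offers.
- The arm moves only by the tool jog_arm, never from a script. Its argument "motion" is a list that holds one entry, the list of rows, each a list of 7 numbers: the shift along the tool's x, y, z in m, then the turn, a rotation vector about the tool's x, y, z in rad, then the closure, from -1 (fully open) to 1 (shut), so that 0 is half open. In form: [[[dx, dy, dz, wx, wy, wz, hand], ...]]. A call has 1 to 10 rows; each row is the pose to reach, as a shift and turn from the pose commanded when the call began, along the tool's axes at that moment; what a row does not reach only later rows make up. A row lasts 1/12 s, in which the tool goes at most 41.7 mm and 7.16 degrees, less where a joint would pass 70% of its speed; a pose out of reach is approached as far as the arm can. A call with a gripper value outside its range is refused whole. The fingers move at their own pace and stop on an object; "force" is the grip in N (left out, the last holds). Time passes only in rows, so rows that repeat a pose let the fingers close. It gives the time, the measured TCP pose, the force, the opening and the grip force at its end, in the units of the state.
- observe(): the state, without advancing time (a new reading comes with each control period).
- get_image(name): name is "scene" or "top"; returns the picture (420x560x3 uint8, red, green, blue); there is no depth.
- camera_params(name): a dict with "vertical_fov" (degrees; the focal length in pixels is half the picture's height over the tangent of half this angle, whatever the lens; pixels are square), "cx", "cy" (the principal point, pixels), "dist_coeffs" ([k1, k2, p1, p2, k3] as OpenCV has them; the pictures are not rectified), "T" (4x4, takes a point from camera to world coordinates). Camera axes: x right, y down, z forward; pixel columns grow to the right and rows downward; lengths in m; the calibration is good to about 2 mm. A picture is of the moment at which its call begins. camera_params takes no time and is no camera call.
- sign_off(): hands the job in; it is judged then, once.
Trained networks look in the newest picture that a camera, given by its name, has taken for a name from the list of things; names that differ only in an ending like _2 or _b are one class to them, and where a whole thing is asked for, a point or a joint stands for the part that bears it (a point fixed in the world has none). Each returns a list of dicts, best first, with "p" (0 to 1); they miss things now and then, are a little off and sometimes report something else, mostly with a low value. They report only what shows in the picture. A call takes as long as a camera call.
- silhouettes(query, camera): "mask" (420x560 bool, what is visible of it) and "pixel" ([column, row] in pixels, amid what is visible of it).
The state is a dict: "clock": time; "joints": joint angles; "dq": joint speeds; "joint_efforts": joint torques, N m; "position": TCP position; "ee_rot": TCP orientation; "force": force on the tool from outside, world axes, zero at the start; "ft_torque": the same for the moment, N m; "width": opening from 0.0 (shut) to 1.0 (fully open); "gripper_force": force on a finger pad.
Only numpy, scipy, OpenCV 4.12 (cv2) and the standard library are available. Lean on these libraries where they do the work, as an engineer would, in place of code of your own. Each camera call takes 0.05 s, during which the arm holds its last target. There are 200 camera calls.

TASK

The illustrator's camera lies clamped on its back with its lens pointing up. Push the round lens release button beside the mount right down (it stays down), twist the lens a quarter turn anticlockwise as seen from above, lift it off, and stand it upright, mount end down, in the middle of the empty wooden tray without dropping it.

Things in the scene. Friction and masses are not known exactly. Their poses are not given: they have to be found in the camera images.
- lens: Black lens in the camera, loose, 0.3 kg, 68 mm tall. Origin: centre of its rear (lower) end; z up to the glass; two bayonet lugs along x, 49 mm across. Neck 37 mm wide to 18 mm up, flange 68 mm to 22 mm, then plain barrel 58 mm wide to 68 mm: grip it on any side with the TCP near 50 mm up. It stands on its rear end. The shorter, wider lens (56 mm tall, 64 wide) in the other tray is not meant.
- camera: Black camera, fixed on a thin plate. Origin: mount axis, at table height; z up, x to viewfinder hump, -y to hand grip (60 mm tall). Face 50 mm up; lens origin starts 32 mm up, its x along camera x (a few mm and degrees of play). Button up: lens locked. Button down: lens turns freely anticlockwise from above (+z), lifts out after about 66 degrees, stop at about 103: turn it 75 to 100.
- release_button (a point): Centre of the release button's top: metal disc 18 mm wide on the camera's face, 64 mm from the mount axis towards camera +y. Unpressed it stands 14 mm above the face (64 mm above the table). About 3 N slides it straight down 8 mm to its stop, 6 mm above the face, and it stays where it is left. It unlocks when 6 mm or more down; press to the stop. Turn a wide gripper so that it clears the lens.
- tray: The empty square wooden tray, fixed, 110 x 110 mm, 14 mm tall, walls and floor 5 mm thick. Origin: centre of its underside, at table height; z up. An identical tray holds the other lens; which of them is on the left varies.

How it is judged:
By the outcome, as a careful person would: the job done as asked, in the order asked, and still so for the second after the job is handed in, with the robot touching nothing.
It also fails if it takes over 43 s, if anything falls off the work surface, if the arm or the gripper's body presses on something with over 40 N, if the wrist force passes 120 N, or if a joint passes its speed limit or range.

## Working session

There is one attempt and no reset: what is moved stays moved. The work goes in short steps, Python scripts to look and compute and a tool call to move; the robot and the scene stay as the last step left them, time stands still between calls to the robot, and variables do not carry over. Pictures are saved under pics/ and viewed, at most 10 in all, crops included, and the job is handed in when it is done.

Besides the shell and the picture viewer there is one more tool, called after "Request:" as name(argument=value, ...), one argument or row to a line, values as JSON. jog_arm: Moves the arm, as the interface text tells. Its arguments: {"type":"object","properties":{"motion":{"type":"array"},"force":{"type":"number"}},"required":["motion"]}

```bash
mkdir -p pics; cat > h.py <<'E'
import numpy as np, cv2
from cell import *
def K(n):
    p=camera_params(n); f=210/np.tan(np.radians(p["vertical_fov"])/2)
    return np.array([[f,0,p["cx"]],[0,f,p["cy"]],[0,0,1]]),np.array(p["dist_coeffs"],float),np.array(p["T"])
def back(n,px,z):
    k,d,T=K(n); u=cv2.undistortPoints(np.array(px,float).reshape(-1,1,2),k,d).reshape(-1,2)
    r=np.c_[u,np.ones(len(u))]@T[:3,:3].T; o=T[:3,3]
    return o+r*((z-o[2])/r[:,2])[:,None]
def proj(n,P):
    k,d,T=K(n); W=np.linalg.inv(T)
    return cv2.projectPoints(np.array(P,float).reshape(-1,1,3),cv2.Rodrigues(W[:3,:3])[0],W[:3,3],k,d)[0].reshape(-1,2)
E
python3 - <<'E'
from h import *
ims=[get_image(n) for n in("top","scene")]
for n,i in zip(("top","scene"),ims): cv2.imwrite(f"pics/{n}0.png",i[:,:,::-1]); print(n,K(n)[2].round(3).tolist())
for n in("top","scene"):
  for q in("lens","camera","release_button","tray"):
    for s in silhouettes(q,n)[:3]:
        m=s["mask"]; c=m.nonzero(); print(n,q,round(s["p"],2),s["pixel"],m.sum(),c[1].min() if m.any() else 0,c[1].max(),c[0].min(),c[0].max(), back(n,[s["pixel"]],0.06 if q!="tray" else 0.01).round(3))
print(observe())
E
```

```text
top [[-0.012, -0.99, 0.143, 0.394], [-0.999, 0.016, 0.03, -0.011], [-0.032, -0.143, -0.989, 0.759], [0.0, 0.0, 0.0, 1.0]]
scene [[-0.764, 0.467, -0.444, 0.991], [0.645, 0.566, -0.513, 0.535], [0.011, -0.679, -0.734, 0.827], [0.0, 0.0, 0.0, 1.0]]
top lens 0.93 [272.9, 178.2] 1139 252 287 156 195 [[0.565 0.026 0.06 ]]
top camera 0.57 [266.0, 196.0] 4134 222 313 140 219 [[0.532 0.039 0.06 ]]
top release_button 0.43 [233.9, 168.8] 75 232 241 163 172 [[0.585 0.098 0.06 ]]
top tray 0.85 [170.2, 218.8] 3140 135 202 190 255 [[0.501 0.23  0.01 ]]
scene lens 0.79 [274.8, 220.7] 913 261 290 207 242 [[0.56  0.017 0.06 ]]
scene camera 0.73 [275.2, 246.1] 2829 240 314 203 280 [[0.606 0.074 0.06 ]]
scene release_button 0.41 [286.1, 249.3] 46 284 290 246 253 [[0.593 0.096 0.06 ]]
scene tray 0.64 [362.4, 280.5] 2270 327 395 256 310 [[0.495 0.238 0.01 ]]
{'clock': 0.5, 'joints': array([-1.24960873,  0.43455658,  0.0250099 ,  1.57324402, -0.0116004 ,
        1.13401351, -0.07512995]), 'dq': array([-1.19106049e-04,  7.03421644e-04,  2.16948995e-04, -1.48683700e-03,
       -3.55308938e-05, -9.22875614e-04, -2.95824208e-05]), 'joint_efforts': array([-7.29042713e-04, -6.67140126e+01,  9.83094424e-01, -3.14572871e+01,
       -6.06180984e-02,  3.37891071e-02,  5.37537392e-05]), 'position': array([0.25703471, 0.56968167, 0.24548972]), 'ee_rot': array([ 6.60903371e-01,  3.07128101e+00, -1.22249521e-04]), 'force': array([0.63207303, 0.07334283, 0.12540168]), 'ft_torque': array([-0.01776164, -0.01511786, -0.02271651]), 'gripper_force': 0.0, 'width': 1.0018902099528249}
```

View pics/top0.png

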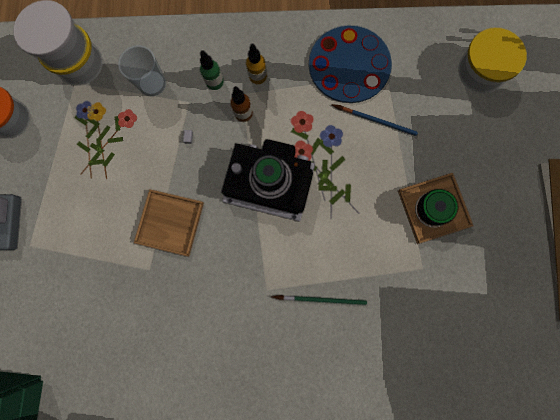

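View pics/scene0.png

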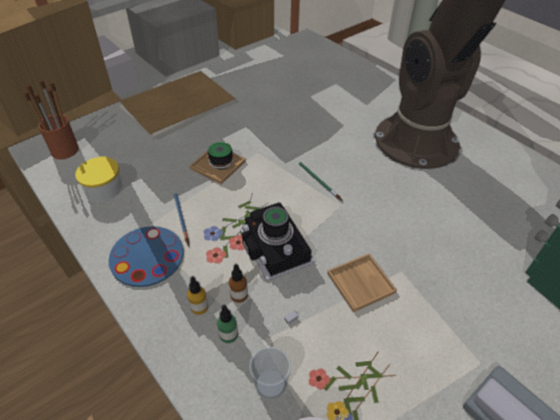

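```bash
cat > fit.py <<'E'
from h import *
from scipy.optimize import minimize
a=np.linspace(0,2*np.pi,60)
def circ(x,y,z,r): return np.c_[x+r*np.cos(a),y+r*np.sin(a),0*a+z]
def hullmask(n,P):
    m=np.zeros((1680,2240),np.uint8); cv2.fillConvexPoly(m,cv2.convexHull(np.round(proj(n,P)*4+1.5).astype(np.int32)),1)
    return cv2.resize(m.astype(np.float32),(560,420),interpolation=cv2.INTER_AREA)
def fit(ms,P,x0,d=.01):
    def f(x):
        s=0
        for n,m in ms.items():
            h=hullmask(n,P(x)); s-=np.minimum(h,m).sum()/np.maximum(h,m).sum()
        return s
    s=np.vstack([x0]+[np.array(x0)+np.eye(len(x0))[i]*(d if i<2 else .1) for i in range(len(x0))])
    r=minimize(f,x0,method="Nelder-Mead",options=dict(initial_simplex=s)); return r.x,r.fun
E
python3 - <<'E'
from fit import *
for n in("top","scene"): get_image(n)
M={q:{n:silhouettes(q,n)[0]["mask"].astype(np.float32) for n in("top","scene")} for q in("lens","tray","release_button")}
def box(x,h):
    c,s=np.cos(x[2]),np.sin(x[2]); return np.array([[x[0]+c*u-s*v,x[1]+s*u+c*v,z] for u in(-.055,.055) for v in(-.055,.055) for z in(0,.014)])
def L(x,z=.032): return np.r_[circ(*x[:2],z+.018,.034),circ(*x[:2],z+.022,.034),circ(*x[:2],z+.068,.029)]
def B(x): return np.r_[circ(*x[:2],.05,.009),circ(*x[:2],.064,.009)]
for nm,f,x0 in(("lens",L,[.56,.02]),("tray",lambda x:box(x,0),[.5,.23,-.1]),("release_button",B,[.585,.097])):
    for ns in(["top","scene"],["top"],["scene"]):
        print(nm,ns,*fit({n:M[nm][n] for n in ns},f,x0))
# crops with mask outlines
for n,(c0,c1,r0,r1) in {"top":(205,325,130,220),"scene":(225,335,195,285)}.items():
    im=np.ascontiguousarray(get_image(n)[r0:r1,c0:c1,::-1]); im=cv2.resize(im,None,fx=6,fy=6,interpolation=cv2.INTER_CUBIC)
    for q,col in(("lens",(0,0,255)),("release_button",(0,255,255))):
        m=cv2.resize(M[q][n][r0:r1,c0:c1],None,fx=6,fy=6,interpolation=cv2.INTER_NEAREST).astype(np.uint8)
        cv2.drawContours(im,cv2.findContours(m,0,2)[0],-1,col,1)
    cv2.imwrite(f"pics/{n}1.png",im)
E
```

```text
lens ['top', 'scene'] [0.56973127 0.03348444] -1.8604166507720947
lens ['top'] [0.56918097 0.03304158] -0.9702408313751221
lens ['scene'] [0.57225334 0.03523679] -0.9245372414588928
tray ['top', 'scene'] [ 0.49472813  0.23438861 -0.24273568] -1.8999898433685303
tray ['top'] [ 0.49361591  0.23424271 -0.24618168] -0.9743098020553589
tray ['scene'] [ 0.49742722  0.23496095 -0.24726271] -0.9498240351676941
release_button ['top', 'scene'] [0.59028449 0.09703026] -0.7515420913696289
release_button ['top'] [0.59923828 0.07848438] -0.02317611500620842
release_button ['scene'] [0.59026123 0.09704395] -0.7283950448036194
```

View pics/top1.png

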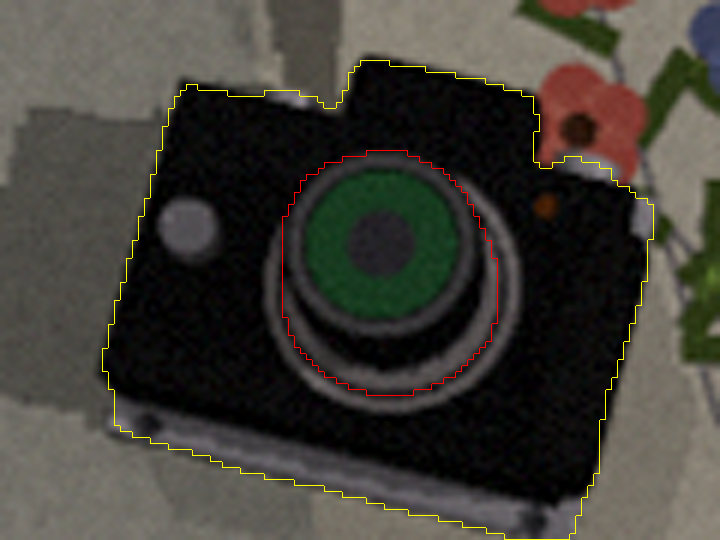

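View pics/scene1.png

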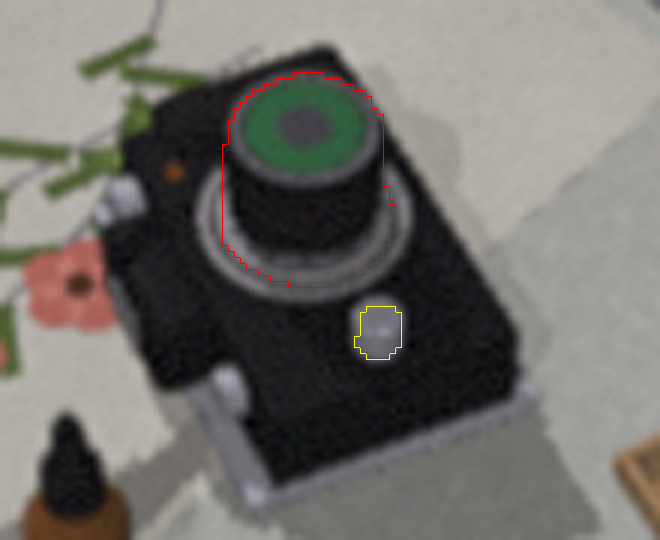

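```bash
python3 - <<'E'
from h import *
def px(c,r0): return (np.array(c)+.5)/6-.5+np.array(r0)
for n,o,g,b in(("top",(205,130),(381,243),(188,224)),("scene",(225,195),(305,127),(379,329))):
    G=back(n,[px(g,o)],.1)[0];Bn=back(n,[px(b,o)],.064)[0]; v=Bn-G
    print(n,G.round(4),Bn.round(4),np.hypot(*v[:2]).round(4),"camera yaw deg",np.degrees(np.arctan2(-v[0],v[1])).round(1))
T=K("top")[2]
a=back("top",[px((150,422),(205,130)),px((535,525),(205,130))],.0)
print("plate edge dir",np.degrees(np.arctan2(*(a[0]-a[1])[:2]*np.array([-1,1]))))
print(cv2.Rodrigues(observe()["ee_rot"])[0].round(3))
E
```

```text
top [0.5702 0.0325 0.1   ] [0.587  0.0939 0.064 ] 0.0637 camera yaw deg -15.3
scene [0.5719 0.0341 0.1   ] [0.5926 0.1004 0.064 ] 0.0695 camera yaw deg -17.3
plate edge dir -16.05401831437814
[[-0.911  0.411  0.   ]
 [ 0.411  0.911  0.   ]
 [ 0.     0.    -1.   ]]
```

Request:
jog_arm(
  motion=[
    [[-0.497,-0.297,0.08,0,0,1.426,1],[-0.497,-0.297,0.08,0,0,1.426,1],[-0.497,-0.297,0.08,0,0,1.426,1],[-0.497,-0.297,0.08,0,0,1.426,1],[-0.497,-0.297,0.08,0,0,1.426,1],[-0.497,-0.297,0.08,0,0,1.426,1],[-0.497,-0.297,0.08,0,0,1.426,1],[-0.497,-0.297,0.08,0,0,1.426,1],[-0.497,-0.297,0.08,0,0,1.426,1],[-0.497,-0.297,0.08,0,0,1.426,1]],
  ],
  force=20,
)

```text
clock: 1.83
position: [0.4938, 0.2293, 0.1886]
ee_rot: [2.339, 2.097, 0.001]
force: [0.8, 0.2, -0.5]
width: 0.324
gripper_force: 0.0
```

```bash
cat > goto.py <<'E'
import sys
from h import *
from scipy.spatial.transform import Rotation as R
# goto.py x y z heading_deg(of tool y)
x,y,z,hd=map(float,sys.argv[1:5]); o=observe(); h=np.radians(hd)
C=R.from_rotvec(o["ee_rot"]); Y=np.array([np.cos(h),np.sin(h),0]);Z=np.array([0,0,-1.])
D=R.from_matrix(np.c_[np.cross(Y,Z),Y,Z])
ya=C.as_matrix()[:,1]
print("t",o["clock"],"pos",o["position"].round(4),"head",np.degrees(np.arctan2(ya[1],ya[0])).round(1),"F",o["force"].round(1),"w",round(o["width"]*92,1),o["gripper_force"],"q",o["joints"].round(2))
print("move",(C.inv().apply(np.array([x,y,z])-o["position"])).round(4),(C.inv()*D).as_rotvec().round(3))
E
python3 goto.py .5875 .095 .1 -16
```

```text
t 1.8333 pos [0.4938 0.2293 0.1886] head -6.2 F [ 0.8  0.2 -0.5] w 29.8 0.0 q [-0.83  0.37  0.4   1.87 -0.18  0.93 -0.46]
move [-0.1234  0.1077  0.0886] [ 0.001 -0.001  0.17 ]
```

Request:
jog_arm(
  motion=[
    [[-0.123,0.108,0.04,0,0,0.17,1],[-0.123,0.108,0.04,0,0,0.17,1],[-0.123,0.108,0.04,0,0,0.17,1],[-0.123,0.108,0.04,0,0,0.17,1],[-0.123,0.108,0.04,0,0,0.17,1],[-0.123,0.108,0.075,0,0,0.17,1],[-0.123,0.108,0.075,0,0,0.17,1],[-0.123,0.108,0.075,0,0,0.17,1]],
  ],
)

```text
clock: 2.5
position: [0.5861, 0.0977, 0.1124]
ee_rot: [-2.501, -1.898, 0.006]
force: [-0.3, 0.3, -0.5]
width: 0.007
gripper_force: 0.0
```

```bash
python3 goto.py .5875 .095 .074 -16; python3 -c "
from h import *
im=get_image('scene')[150:300,200:360,::-1]; cv2.imwrite('pics/s2.png',cv2.resize(im,None,fx=4,fy=4,interpolation=2))"
```

```text
t 2.5 pos [0.5861 0.0977 0.1124] head -15.6 F [-0.3  0.3 -0.5] w 0.6 0.0 q [-0.54  0.55  0.42  1.82 -0.29  0.84 -0.26]
move [-0.0022  0.0022  0.0384] [-0.004  0.002  0.006]
```

View pics/s2.png

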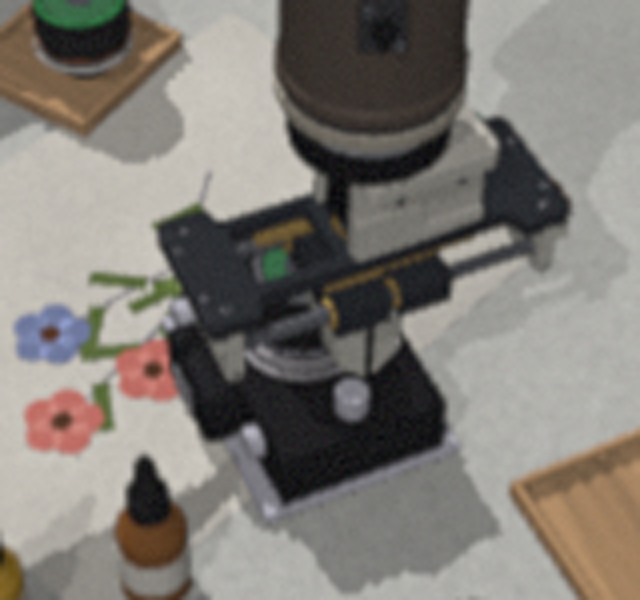

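Request:
jog_arm(
  motion=[
    [[-0.002,0.002,0.02,-0.004,0.002,0.006,1],[-0.002,0.002,0.028,-0.004,0.002,0.006,1],[-0.002,0.002,0.031,-0.004,0.002,0.006,1],[-0.002,0.002,0.034,-0.004,0.002,0.006,1],[-0.002,0.002,0.036,-0.004,0.002,0.006,1],[-0.002,0.002,0.037,-0.004,0.002,0.006,1],[-0.002,0.002,0.037,-0.004,0.002,0.006,1]],
  ],
)

```text
clock: 3.13
position: [0.5892, 0.0956, 0.077]
ee_rot: [2.507, 1.89, 0.007]
force: [-1.2, 1.3, 2.3]
width: 0.004
gripper_force: 0.9
```

```bash
python3 goto.py .5875 .095 .074 -16
```

```text
t 3.1333 pos [0.5892 0.0956 0.077 ] head -16.0 F [-1.2  1.3  2.3] w 0.4 0.9009132388746366 q [-0.52  0.59  0.39  1.85 -0.32  0.76 -0.23]
move [-0.001  -0.0015  0.0029] [ 0.004 -0.003  0.001]
```

Button is moving with ~3 N; push to the stop.

Request:
jog_arm(
  motion=[
    [[0,0,0.002,0,0,0,1],[0,0,0.003,0,0,0,1],[0,0,0.004,0,0,0,1],[0,0,0.004,0,0,0,1]],
  ],
)

```text
clock: 3.47
position: [0.5897, 0.0955, 0.0733]
ee_rot: [2.507, 1.89, 0.009]
force: [-3.1, 2.4, 9.2]
width: 0.005
gripper_force: 4.8
```

Request:
jog_arm(
  motion=[
    [[0,0,0.002,0,0,0,1],[0,0,0.003,0,0,0,1],[0,0,0.003,0,0,0,1]],
  ],
)

```text
clock: 3.72
position: [0.59, 0.0958, 0.0711]
ee_rot: [2.507, 1.89, 0.01]
force: [-5.3, 3.0, 18.9]
width: 0.008
gripper_force: 9.4
```

Request:
jog_arm(
  motion=[
    [[0,0,-0.02,0,0,0,1],[0,0,-0.06,0,0,0,1],[0,0,-0.09,0,0,0,1],[0,0.08,-0.09,0,0,0,1],[-0.12,0.08,-0.09,0,0,0,1],[-0.12,0.08,-0.09,0,0,0,1],[-0.12,0.08,-0.09,0,0,0,1]],
  ],
)

```text
clock: 4.3
position: [0.6331, -0.0429, 0.1595]
ee_rot: [2.505, 1.891, 0.007]
force: [0.3, -1.2, -0.4]
width: 0.008
gripper_force: 0.0
```

```bash
python3 goto.py .57 .033 .15 -16; python3 -c "
from h import *
a=get_image('top')[130:220,205:325,::-1]; b=get_image('scene')[195:285,225:335,::-1]
im=np.hstack([cv2.resize(a,(390,390*9//12)),cv2.resize(b,(390,390*9//11))[:292]])
cv2.imwrite('pics/s3.png',cv2.resize(a,None,fx=6,fy=6,interpolation=2)); cv2.imwrite('pics/s4.png',cv2.resize(b,None,fx=6,fy=6,interpolation=2))"
```

```text
t 4.3 pos [ 0.6331 -0.0429  0.1595] head -15.9 F [ 0.3 -1.2 -0.4] w 0.7 0.0 q [-0.31  0.55  0.45  1.68 -0.28  0.97 -0.04]
move [ 0.0557 -0.0815  0.0092] [ 0.005 -0.002  0.002]
```

View pics/s4.png

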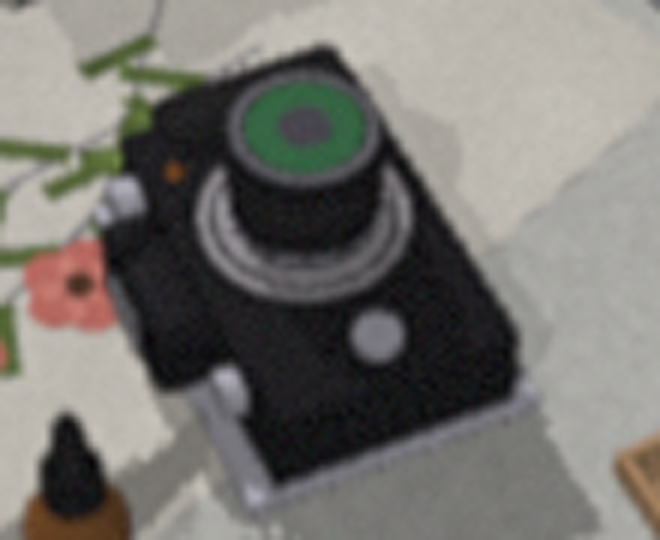

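```bash
python3 - <<'E'
from h import *
b=np.array([.5872,.0945])
for z in(.064,.056,.058): print(z,((proj("scene",[[*b,z]])[0]-[225,195]+.5)*6).round(1),((proj("top",[[*b,z]])[0]-[205,130]+.5)*6).round(1))
for n in("s3","s4"):
    g=cv2.imread(f"pics/{n}.png",0)
    r=(140,250,170,280) if n=="s3" else (330,420,290,380)
    s=g[r[2]:r[3],r[0]:r[1]] if 0 else None
    x0,x1,y0,y1=(140,240,170,280) if n=="s3" else (330,425,290,385)
    m=(g[y0:y1,x0:x1]>70).astype(np.uint8); k,l,st,c=cv2.connectedComponentsWithStats(m); i=1+st[1:,4].argmax(); print(n,c[i]+[x0,y0],st[i])
E
```

```text
0.064 [380.2 311.7] [186.6 223.8]
0.056 [379.7 325.4] [190.5 230.8]
0.058 [379.8 322. ] [189.5 229. ]
s3 [189.5 224.5] [    0     0   100   110 11000]
s4 [377.36091298 335.32287209] [  21   20   53   52 2103]
```

Request:
jog_arm(
  motion=[
    [[0.056,-0.082,0.004,0.005,-0.002,0.002,-1],[0.056,-0.082,0.004,0.005,-0.002,0.002,-1],[0.056,-0.082,0.004,0.005,-0.002,0.002,-1],[0.056,-0.082,0.004,0.005,-0.002,0.002,-1],[0.056,-0.082,0.004,0.005,-0.002,0.002,-1],[0.056,-0.082,0.004,0.005,-0.002,0.002,-1],[0.056,-0.082,0.004,0.005,-0.002,0.002,-1],[0.056,-0.082,0.004,0.005,-0.002,0.002,-1]],
  ],
)

```text
clock: 5.07
position: [0.5698, 0.0338, 0.1554]
ee_rot: [2.512, 1.886, -0.001]
force: [-0.2, 0.1, -0.3]
width: 0.537
gripper_force: 0.0
```

```bash
python3 goto.py .57 .033 .086 -16
```

```text
t 5.0667 pos [0.5698 0.0338 0.1554] head -16.2 F [-0.2  0.1 -0.3] w 49.4 0.0 q [-0.48  0.46  0.45  1.84 -0.25  0.89 -0.19]
move [-0.0007  0.0004  0.0694] [-0.     0.    -0.004]
```

Wait for it to open, then descend.

Request:
jog_arm(
  motion=[
    [[0,0,0,0,0,0,-1],[0,0,0,0,0,0,-1],[0,0,0,0,0,0,-1],[0,0,0,0,0,0,-1],[0,0,0,0,0,0,-1],[0,0,0,0,0,0,-1],[0,0,0,0,0,0,-1]],
  ],
)

```text
clock: 5.65
position: [0.5691, 0.035, 0.1554]
ee_rot: [-2.51, -1.888, 0.001]
force: [0.3, 0.2, 0.0]
width: 0.991
gripper_force: 0.0
```

Request:
jog_arm(
  motion=[
    [[-0.001,0,0.02,0,0,0,-1],[-0.001,0,0.035,0,0,0,-1],[-0.001,0,0.05,0,0,0,-1],[-0.001,0,0.06,0,0,0,-1],[-0.001,0,0.069,0,0,0,-1],[-0.001,0,0.069,0,0,0,-1],[-0.001,0,0.069,0,0,0,-1]],
  ],
)

```text
clock: 6.23
position: [0.5687, 0.034, 0.0863]
ee_rot: [-2.51, -1.888, 0.002]
force: [0.8, 0.8, 0.1]
width: 1.0
gripper_force: 0.0
```

```bash
python3 goto.py .57 .033 .086 -16
```

```text
t 6.2333 pos [0.5687 0.034  0.0863] head -16.1 F [0.8 0.8 0.1] w 92.0 0.0 q [-0.44  0.55  0.41  1.9  -0.31  0.75 -0.14]
move [-0.0006  0.0015  0.0003] [-0.001  0.    -0.002]
```

Close on the lens (with a small centring shift), 25 N.

Request:
jog_arm(
  motion=[
    [[-0.0005,0.0015,0,0,0,0,1],[-0.0005,0.0015,0,0,0,0,1],[-0.0005,0.0015,0,0,0,0,1],[-0.0005,0.0015,0,0,0,0,1],[-0.0005,0.0015,0,0,0,0,1],[-0.0005,0.0015,0,0,0,0,1],[-0.0005,0.0015,0,0,0,0,1],[-0.0005,0.0015,0,0,0,0,1]],
  ],
  force=25,
)

```text
clock: 6.9
position: [0.5703, 0.0332, 0.0866]
ee_rot: [-2.51, -1.888, 0.0]
force: [-0.4, -0.0, 2.0]
width: 0.623
gripper_force: 25.0
```

```bash
python3 goto.py .57 .033 .086 72
```

```text
t 6.9 pos [0.5703 0.0332 0.0866] head -16.1 F [-0.4 -0.   2. ] w 57.3 25.000802278518677 q [-0.44  0.55  0.41  1.9  -0.31  0.75 -0.14]
move [-0.0003 -0.0002  0.0006] [-0.000e+00 -1.000e-03 -1.538e+00]
```

Request:
jog_arm(
  motion=[
    [[0,0,0,0,0,-0.07,1],[0,0,0,0,0,-0.14,1],[0,0,0,0,0,-0.21,1],[0,0,0,0,0,-0.28,1],[0,0,0,0,0,-0.35,1],[0,0,0,0,0,-0.35,1]],
  ],
)

```text
clock: 7.4
position: [0.5703, 0.0331, 0.0866]
ee_rot: [-2.139, -2.3, -0.0]
force: [0.0, -0.6, 2.0]
width: 0.627
gripper_force: 25.0
```

```bash
python3 goto.py .5703 .0332 .0866 72; python3 -c "
from cell import *
o=observe();print(o['ft_torque'])"
```

```text
t 7.4 pos [0.5703 0.0331 0.0866] head 4.1 F [ 0.  -0.6  2. ] w 57.7 24.99959170818329 q [-0.37  0.54  0.31  1.89 -0.23  0.74  0.14]
move [ 0.0001  0.     -0.    ] [-0.000e+00 -1.000e-03 -1.185e+00]
[-0.09628438  0.08639039  0.12090357]
```

Request:
jog_arm(
  motion=[
    [[0,0,0,0,0,-0.1,1],[0,0,0,0,0,-0.2,1],[0,0,0,0,0,-0.3,1],[0,0,0,0,0,-0.4,1],[0,0,0,0,0,-0.5,1],[0,0,0,0,0,-0.6,1],[0,0,0,0,0,-0.7,1],[0,0,0,0,0,-0.8,1],[0,0,0,0,0,-0.9,1],[0,0,0,0,0,-1.0,1]],
  ],
)

```text
clock: 8.23
position: [0.5701, 0.0331, 0.0866]
ee_rot: [-0.777, -3.043, -0.0]
force: [-0.9, -0.2, 3.8]
width: 0.63
gripper_force: 25.0
```

Request:
jog_arm(
  motion=[
    [[0,0,0,0,0,-0.1,1],[0,0,0,0,0,-0.18,1],[0,0,0,0,0,-0.18,1],[0,0,0,0,0,-0.18,1]],
  ],
)

```text
clock: 8.57
position: [0.5703, 0.033, 0.0866]
ee_rot: [-0.51, -3.099, -0.0]
force: [-0.8, -0.2, 4.8]
width: 0.624
gripper_force: 25.0
```

```bash
python3 goto.py .5703 .0332 .0866 72; python3 -c "
from cell import *
o=observe();print(o['ft_torque'])"
```

```text
t 8.5667 pos [0.5703 0.033  0.0866] head 71.3 F [-0.8 -0.2  4.8] w 57.4 25.000384747982025 q [-0.14  0.53 -0.02  1.87  0.01  0.74  1.08]
move [ 0.      0.0002 -0.    ] [ 0.    -0.001 -0.012]
[-0.28787461  0.18909318  0.11706529]
```

Turned 87°, torque stays low. Lift gently.

Request:
jog_arm(
  motion=[
    [[0,0,-0.004,0,0,0,1],[0,0,-0.008,0,0,0,1],[0,0,-0.014,0,0,0,1],[0,0,-0.02,0,0,0,1]],
  ],
)

```text
clock: 8.9
position: [0.5698, 0.0333, 0.1066]
ee_rot: [-0.505, -3.099, 0.0]
force: [0.0, 0.4, -2.3]
width: 0.629
gripper_force: 25.0
```

Request:
jog_arm(
  motion=[
    [[0,0,-0.02,0,0,0,1],[0,0,-0.04,0,0,0,1],[0,0,-0.05,0,0,0,1],[0,0,-0.05,0,0,0,1],[0,0,-0.05,0,0,0,1]],
  ],
)

```text
clock: 9.32
position: [0.5703, 0.0332, 0.1566]
ee_rot: [0.504, 3.101, 0.001]
force: [-0.1, 0.4, -3.2]
width: 0.624
gripper_force: 25.0
```

```bash
python3 goto.py .494 .234 .12 71
```

```text
t 9.3167 pos [0.5703 0.0332 0.1566] head 71.5 F [-0.1  0.4 -3.2] w 57.4 24.99926447868347 q [-0.14  0.44 -0.01  1.81  0.01  0.89  1.09]
move [0.136  0.1663 0.0367] [ 0.001 -0.     0.01 ]
```

Request:
jog_arm(
  motion=[
    [[0.02,0.025,0,0,0,0,1],[0.04,0.05,0,0,0,0,1],[0.06,0.075,0,0,0,0,1],[0.085,0.105,0,0,0,0,1],[0.11,0.135,0,0,0,0,1],[0.13,0.158,0.01,0,0,0,1],[0.136,0.166,0.02,0,0,0,1],[0.136,0.166,0.036,0,0,0,1],[0.136,0.166,0.036,0,0,0,1],[0.136,0.166,0.036,0,0,0,1]],
  ],
)

```text
clock: 10.15
position: [0.4927, 0.2325, 0.119]
ee_rot: [-0.503, -3.097, 0.004]
force: [0.3, -1.0, -1.6]
width: 0.624
gripper_force: 25.0
```

```bash
python3 goto.py .494 .234 .0602 71; python3 -c "
from h import *
a=get_image('top')[130:280,100:300,::-1]; b=get_image('scene')[180:330,260:460,::-1]
cv2.imwrite('pics/s5.png',cv2.resize(np.hstack([a,b]),None,fx=2,fy=2,interpolation=2))"
```

```text
t 10.15 pos [0.4927 0.2325 0.119 ] head 71.5 F [ 0.3 -1.  -1.6] w 57.4 24.999135732650757 q [-0.49  0.45 -0.06  1.91  0.04  0.79  0.67]
move [-0.001   0.0021  0.0588] [-0.003 -0.003  0.009]
```

View pics/s5.png

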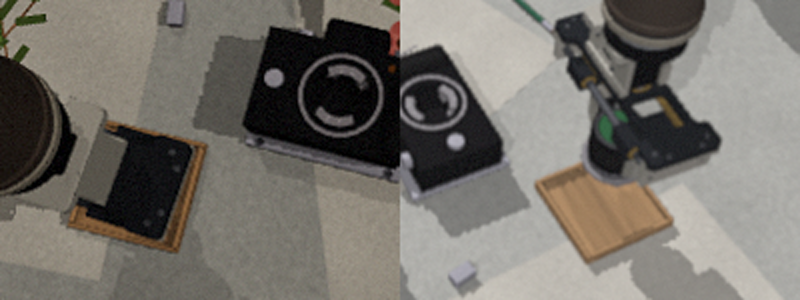

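The lens is out of the camera (empty mount visible at left crop (342,95)) and held above the empty tray. Lowering.

Request:
jog_arm(
  motion=[
    [[-0.001,0.002,0.02,-0.003,-0.003,0,1],[-0.001,0.002,0.035,-0.003,-0.003,0,1],[-0.001,0.002,0.045,-0.003,-0.003,0,1],[-0.001,0.002,0.052,-0.003,-0.003,0,1],[-0.001,0.002,0.054,-0.003,-0.003,0,1],[-0.001,0.002,0.056,-0.003,-0.003,0,1],[-0.001,0.002,0.056,-0.003,-0.003,0,1]],
  ],
)

```text
clock: 10.83
position: [0.4955, 0.2352, 0.0648]
ee_rot: [0.503, 3.098, 0.005]
force: [0.9, -0.2, -3.0]
width: 0.628
gripper_force: 25.0
```

```bash
python3 goto.py .494 .234 .0596 71
```

```text
t 10.8333 pos [0.4955 0.2352 0.0648] head 71.5 F [ 0.9 -0.2 -3. ] w 57.8 24.99931812286377 q [-0.5   0.53 -0.06  1.95  0.05  0.66  0.66]
move [ 0.001  -0.0017  0.0052] [0.003 0.002 0.009]
```

Request:
jog_arm(
  motion=[
    [[0.001,-0.0015,0.002,0.002,0.001,0,1],[0.001,-0.0015,0.003,0.002,0.001,0,1],[0.001,-0.0015,0.004,0.002,0.001,0,1],[0.001,-0.0015,0.005,0.002,0.001,0,1],[0.001,-0.0015,0.005,0.002,0.001,0,1]],
  ],
)

```text
clock: 11.25
position: [0.4939, 0.2343, 0.0596]
ee_rot: [0.503, 3.1, 0.002]
force: [0.9, 0.5, -1.8]
width: 0.627
gripper_force: 25.0
```

Request:
jog_arm(
  motion=[
    [[0,0,0.0005,0,0,0,1],[0,0,0.001,0,0,0,1],[0,0,0.001,0,0,0,1]],
  ],
)

```text
clock: 11.5
position: [0.494, 0.2343, 0.0595]
ee_rot: [0.503, 3.099, 0.002]
force: [-2.1, -2.0, 11.5]
width: 0.626
gripper_force: 25.0
```

Request:
jog_arm(
  motion=[
    [[0,0,-0.001,0,0,0,1],[0,0,-0.001,0,0,0,0.1],[0,0,-0.001,0,0,0,-0.5],[0,0,-0.001,0,0,0,-1],[0,0,-0.001,0,0,0,-1],[0,0,-0.001,0,0,0,-1],[0,0,-0.001,0,0,0,-1],[0,0,-0.001,0,0,0,-1],[0,0,-0.001,0,0,0,-1],[0,0,-0.001,0,0,0,-1]],
  ],
)

```text
clock: 12.33
position: [0.4937, 0.2342, 0.0595]
ee_rot: [0.503, 3.1, 0.001]
force: [-0.4, -0.8, 0.2]
width: 1.0
gripper_force: 0.0
```

Request:
jog_arm(
  motion=[
    [[0,0,-0.01,0,0,0,-1],[0,0,-0.03,0,0,0,-1],[0,0,-0.06,0,0,0,-1],[0,0,-0.1,0,0,0,-1],[0,0,-0.13,0,0,0,-1],[0.06,0.1,-0.13,0,0,0,-1],[0.1,0.2,-0.13,0,0,0,-1],[0.1,0.2,-0.13,0,0,0,-1],[0.1,0.2,-0.13,0,0,0,-1],[0.1,0.2,-0.13,0,0,0,-1]],
  ],
)

```text
clock: 13.17
position: [0.4634, 0.4419, 0.1908]
ee_rot: [0.504, 3.099, 0.002]
force: [1.3, 0.6, -0.3]
width: 1.004
gripper_force: 0.0
```

```bash
python3 - <<'E'
from fit import *
o=observe();print(o["clock"],o["position"],o["width"])
a=get_image('top');b=get_image('scene')
M={n:silhouettes("lens",n) for n in("top","scene")}
for n in M: print(n,[(round(s["p"],2),s["pixel"]) for s in M[n]])
cv2.imwrite('pics/s6.png',cv2.resize(np.hstack([a[130:280,100:300,::-1],b[180:330,260:460,::-1]]),None,fx=2,fy=2,interpolation=2))
E
```

```text
13.1667 [0.46341159 0.44190439 0.19078093] 1.0042440381593682
top [(0.89, [165.5, 223.5])]
scene [(0.67, [365.6, 268.6]), (0.56, [273.1, 240.2])]
```

View pics/s6.png

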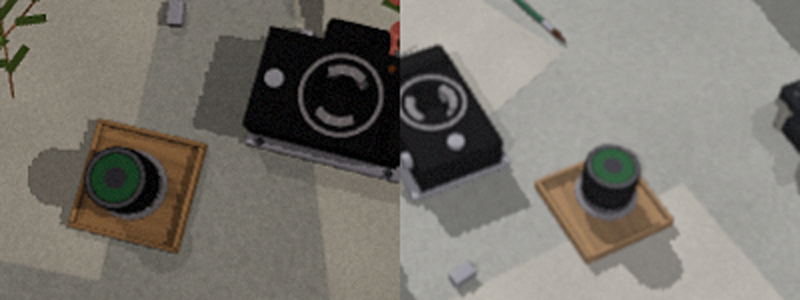

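The lens stands upright in the tray, with its glass at (115,178) in the left crop and (612,165) in the right. I'll check that it is centred.

```bash
python3 - <<'E'
from fit import *
for n in("top","scene"):
    m=silhouettes("lens",n)[0]["mask"].astype(np.float32)
    print(n,fit({n:m},lambda x:np.r_[circ(*x,.023,.034),circ(*x,.027,.034),circ(*x,.073,.029)],[.494,.234]))
E
```

```text
top (array([0.49162364, 0.23290103]), np.float64(-0.9102699756622314))
scene (array([0.49428219, 0.23262097]), np.float64(-0.8084949254989624))
```

Centred within about 2–3 mm.

```bash
python3 -c "
from cell import *
print(sign_off())"
```

```text
the job is handed in; nothing more can be done
None
```

The release button is pressed down, and the lens was turned about 87° anticlockwise, lifted off, and stood upright, mount end down, within about 2–3 mm of the middle of the empty tray; I handed the job in at about 13 s.

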